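# Tighten a water filter's retaining ring with a pin spanner

### The job

The cover ring on top of the water filter has been left loose. Take the orange-handled pin spanner out of its holder, get both of its pins right down into two opposite holes of the ring, and with it turn the ring gently clockwise until it comes up against its stop, without pressing or forcing it hard. Then stand the spanner back in the slot of its holder, leave it there, and do not disturb the kettle, canisters or mug.

Things in the scene. Friction and masses are not known exactly. Their poses are not given: they have to be found in the camera images.
- filter: Water filter fixed to the counter: white can, radius 50 mm (grey foot 58 mm), blue band, small steel spout 88 mm out along its +x, metal ring on top. Origin: centre of its underside, z up. Where the ring's holes stand is not measured: with ring at 0 one hole lies up to 0.45 rad either way from the filter's +x axis, different each time, and the holes turn clockwise with the ring.
- ring_face (a point): Centre of the ring's flat top face, on its turning axis, 88 mm above the counter; axes as the filter's, they do NOT turn with the ring. The ring is aluminium, 76 mm across, round a 22 mm blue disc (flat, closed), with four round blind holes 10 mm in diameter and 9 mm deep, 90 degrees apart, centres 20 mm from the axis. They are visible from above; elsewhere the face is solid.
- ring (a joint): Angle of the ring, rad: 0 fully loose, grows clockwise seen from above, stop at 1.0 (tight). Starts at 0 to 0.2. Turns stiffly (0.15 to 0.3 N m), stays where left, does not rise or sink. The seal under it twists 0.17 rad per N m, so the stop is felt as torque growing over 0.1 rad or so; 1 N m is too much. Pins resting lightly (3 to 6 N) slide on the face, and drop in when both come over holes.
- spanner: Pin spanner, about 180 g: steel crossbar 60 (x) by 24 (y) by 10 mm thick; under it two steel pins 7 mm in diameter, 12 mm long, chamfered, at x = +20 and -20 mm; on it an upright orange handle 44 (x) by 18 (y) by 50 mm tall: grip its flat +y and -y sides. Origin: centre of the crossbar's underside, z up, handle from z = 10 to 60 mm. Starts standing in its holder.
- spanner_pins (a point): Point midway between the two pin tips, 12 mm below the spanner's origin; same axes as the spanner.
- holder: Black spanner holder fixed to the counter: a block 90 mm (x) by 50 mm (y) by 30 mm tall, with one open slot in its top, 55 mm long (x) by 14 mm wide (y) and 18 mm deep, into which both pins go while the crossbar rests on the block's top. Origin: centre of its underside, z up.
- kettle: White kettle, 0.9 kg, radius 78 mm, 225 mm tall, handle to its +y, to 121 mm. Origin: centre of its underside. Leave alone.
- canister_a: Black canister with a white band, radius 45 mm, 113 mm tall. Origin: centre of its underside. Leave alone.
- canister_b: Another canister, the same. Leave alone.
- mug: Blue mug, radius 41 mm, 95 mm tall. Origin: centre of its underside. Leave alone.
Things that resemble listed ones, but are neither listed nor needed, are in the scene too. What is meant by the spanner is not blue, and is the larger of those in its own colour. Several things look just like the holder: the one meant starts farthest to the robot's right.

How it is judged (in metres and radians):
On the way, in this order (a step that is already met when the one before it is completed fails the run):
1. both pins of the spanner are down in the ring's holes (z of spanner_pins in the frame of ring_face below -0.005 m and horizontal distance between spanner_pins and ring_face below 0.005 m and angle between spanner's own z axis and vertical below 0.15 rad), for 0.2 s.
2. the ring has been turned to its stop with the pins still in the holes (all of step 1 and value of joint ring above 0.95 rad), for 0.2 s.
At the end, for the whole second after the job is handed in: The ring is at its stop (joint above 0.94 rad) and the spanner stands upright (within 0.1 rad) and at rest in the holder's slot: its origin within 12 mm of the holder's centre and 24 to 34 mm above the holder's underside (value of joint ring above 0.94 rad and horizontal distance between spanner and holder below 0.012 m and z of spanner in the frame of holder between 0.024 and 0.034 m and angle between spanner's own z axis and vertical below 0.1 rad and linear speed of spanner below 0.02 m/s); the robot touches nothing.
It fails at once if the spanner presses or twists on the filter or its ring with more than 50 N of contact force in all (contact force between spanner and filter above 50 N).
It fails at once if the fingers push on the filter or its ring (contact force between the fingers and filter above 5 N).
It fails at once if the kettle, a canister or the mug is disturbed (moved over 20 mm) (distance of any of kettle, canister_a, canister_b, mug from where it was at the start of the episode above 0.02 m).
It also fails if it takes over 72 s, if anything falls off the work surface, if the arm or the gripper's body presses on something with over 40 N, if the wrist force passes 120 N, or if a joint passes its speed limit or range.

### The arm

A 6-joint arm with a two-finger parallel gripper is mounted at the origin on the work surface. World frame = base frame: x ahead of the robot, y to its left, z up, the work surface at z = 0. Lengths are in mm, angles in rad, forces in N, time in s.
With the tool pointing down it reaches from about 350 to 875 mm from the base axis. Payload 15.5 kg.
Tool frame: the origin (TCP) lies at the very end of the fingers, on their centre line; the grasp point (between the pads) lies 19 mm behind it; z points along the fingers, y is the line along which they close (so a half turn about z gives the same grasp; the last joint's range is limited). The gripper opens to 85 mm and grips with 20 to 120 N. Pads are 22 mm wide; open, the fingers measure 114 mm over their backs; the gripper's body (76 mm by 85 mm) begins 54 mm behind the grasp point. The pads swing forward as they close: fully open they stand 13 mm farther back than shut.
Start: joints at [-1.278, 0.494, 1.345, -0, 1.302, -0.096], TCP at [236.925, -578.354, 231.277] pointing down, gripper open.
Joint ranges: [-2.91, 2.91], [-0.82, 2.16], [0.22, 2.67], [-1.22, 4.37], [0.12, 2.79], [-3.08, 3.08]. Speed limits (rad/s): [1.89, 1.89, 2.57, 3.01, 3.01, 3.01].

### API

Orientations are given as a 3x3 rotation matrix whose columns are the frame's x, y, z axes.
In Python, from rig import robot gives the robot as it stands. The module is installed in compiled form; this text tells all that it offers. Calls block until the motion is done:
- robot.move_pose(position, orientation): joint-space move of the TCP to a pose.
- robot.move_l(position, attitude=None, feed=150): straight line of the TCP; attitude=None keeps the orientation; feed is the mean speed in mm/s.
- robot.movej(angles): joint-space move.
- robot.command_gripper(opening): opening from 0.0 (shut) to 1.0 (fully open); the grip force is fixed at half the most; returns when the fingers have stopped.
- robot.dwell(seconds).
- robot.inverse_kinematics(position, orientation): joint angles nearest the present ones, or None.
- robot.read_camera(name): name is "scene" or "top"; returns a dict with "pixels" (400x640x3 uint8, blue, green, red), "K" (3x3 intrinsics, pixels), "k1" (the pictures are not rectified: a ray, as slopes to the right and down, at radius r is drawn at 1 + k1 r^2 times it, then the intrinsics apply), "extrinsics" (4x4, takes a point from camera to world coordinates). Camera axes: x right, y up, looking along -z (the intrinsics and any distortion apply to the point x, -y, -z); pixel columns grow to the right and rows downward; lengths in mm; the calibration is good to about 2 mm. A picture is of the moment at which its call begins. There is no depth.
A pose or a line that the arm cannot do raises robot.MotionError and nothing moves.
- robot.hand_in(): hands the job in; it is judged then, once.
Readings, each from a call of its own:
- robot.current_time_s(): time.
- robot.current_q(): joint angles.
- robot.current_joint_vel(): joint speeds.
- robot.current_tau(): joint torques, N m.
- robot.current_eef_pos(): TCP position.
- robot.current_orientation(): TCP orientation.
- robot.current_ft_force(): force on the tool from outside, world axes, zero at the start.
- robot.current_wrist_torque(): the same for the moment, N m.
- robot.current_finger_gap(): opening from 0.0 (shut) to 1.0 (fully open).
- robot.current_grip_force(): force on a finger pad.
Only numpy, scipy, OpenCV 4.12 (cv2) and the standard library are available. Lean on these libraries where they do the work, as an engineer would, in place of code of your own. Each camera call takes 0.05 s, during which the arm holds its last target. There are 200 camera calls.

## Working session

There is one attempt and no reset: what is moved stays moved. The work goes in short steps, each a Python script; the robot and the scene stay as the last script left them, time stands still between calls to the robot, and variables do not carry over. Pictures are saved under pics/ and viewed, at most 10 in all, crops included, and the job is handed in when it is done.

```bash
mkdir -p pics
cat > h.py <<'E'
import numpy as np, cv2
from rig import robot
def cam(n):
    c=robot.read_camera(n); c['K']=np.array(c['K'],float); c['E']=np.array(c['extrinsics'],float); return c
def ray(c,uv):
    K=c['K']; d=np.array([c['k1'],0,0,0,0],float)
    p=cv2.undistortPoints(np.array([[uv]],float),K,d)[0,0]
    return c['E'][:3,3], c['E'][:3,:3]@np.array([p[0],-p[1],-1.0])
def onplane(c,uv,z):
    o,v=ray(c,uv); return o+v*(z-o[2])/v[2]
def proj(c,P):
    q=np.linalg.inv(c['E'])@np.append(P,1); p=np.array([[q[0],-q[1],-q[2]]])
    return cv2.projectPoints(p,np.zeros(3),np.zeros(3),c['K'],np.array([c['k1'],0,0,0,0],float))[0][0,0]
def tri(c1,a,c2,b):
    A=np.zeros((3,3));B=np.zeros(3);L=[]
    for c,u in((c1,a),(c2,b)):
        o,v=ray(c,u);v=v/np.linalg.norm(v);M=np.eye(3)-np.outer(v,v);A+=M;B+=M@o;L.append((M,o))
    x=np.linalg.solve(A,B);return x,[np.linalg.norm(M@(x-o)) for M,o in L]
E
python3 - <<'E'
from h import *
for n in('scene','top'):
    c=cam(n);cv2.imwrite(f'pics/{n}0.png',c['pixels']);np.save(f'{n}0.npy',c,allow_pickle=True)
    print(n,c['K'].tolist(),c['k1'],c['E'].round(3).tolist())
E
```

```text
scene [[512.780136711944, 0.0, 327.96858787641366], [0.0, 512.780136711944, 195.69202540257865], [0.0, 0.0, 1.0]] 0.04283789425348275 [[0.293, -0.761, 0.579, 1408.46], [0.956, 0.233, -0.178, -236.888], [0.001, 0.606, 0.796, 1224.78], [0.0, 0.0, 0.0, 1.0]]
top [[379.8015980887553, 0.0, 317.97856893291026], [0.0, 379.8015980887553, 197.6374853845767], [0.0, 0.0, 1.0]] 0.025619625815821324 [[-0.03, 0.997, -0.069, 522.551], [-1.0, -0.03, -0.0, 15.491], [-0.002, 0.069, 0.998, 1312.088], [0.0, 0.0, 0.0, 1.0]]
```

View pics/scene0.png

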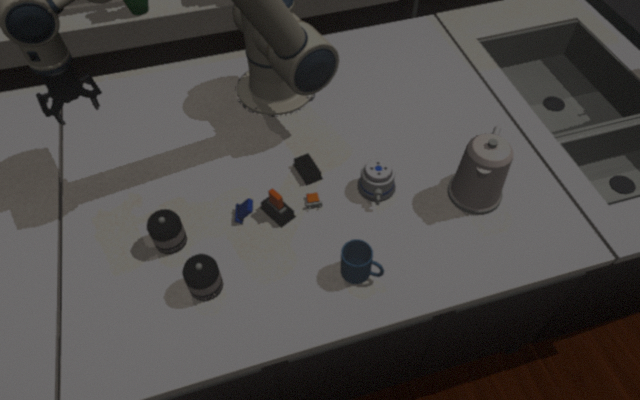

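View pics/top0.png

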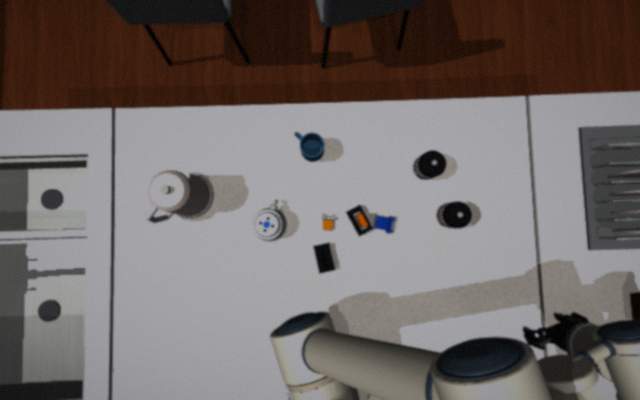

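The scene view shows the orange spanner in a black holder at (277,207), a small orange object at (313,199), a blue one at (243,211), an empty holder at (307,168), and the filter at (378,178). The kettle, mug and canisters are well clear.
Candidates in the top view:
- (360,220): large orange, in a holder. **Chosen**: it is the larger orange one, and its holder is farthest right.
- (328,222): small orange.
- (385,223): blue.
- Holders: (360,220) and (325,258).

Next I'll check this in close crops averaged over several frames.

Run:
```python
from h import *
W={}
for n in('scene','top'):
    fr=[cam(n) for _ in range(10)]; c=fr[0]
    c['pixels']=np.mean([f['pixels'].astype(np.float32) for f in fr],0); np.save(f'{n}1.npy',c,allow_pickle=True); W[n]=c['pixels']
def crop(im,u,v,r=20,s=15):
    p=im[v-r:v+r,u-r:u+r]; p=np.clip(p*1.3,0,255).astype(np.uint8)
    return cv2.resize(p,(380,300) if 0 else (300,300),interpolation=cv2.INTER_CUBIC)
A=np.hstack([crop(W['scene'],378,172),crop(W['scene'],278,205)]);B=np.hstack([crop(W['top'],268,224),crop(W['top'],360,220)])
cv2.imwrite('pics/crop1.png',np.vstack([A,B])); print(robot.current_time_s())
```

```text
1.1
```

View pics/crop1.png

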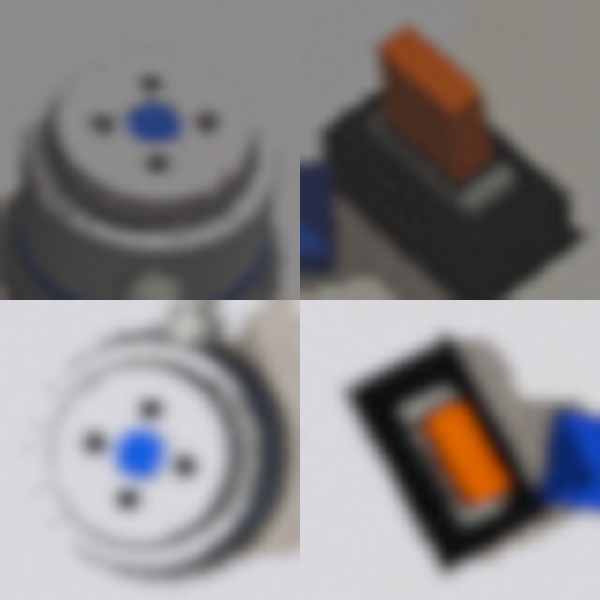

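The crops show the ring's four dark holes around the blue disc in both views. The spanner stands upright in the right-hand holder with its grey crossbar visible, so the choice is confirmed.

```bash
cat > meas.py <<'E'
from h import *
def cc(mask): # blobs: (area, centroid)
    n,_,st,ce=cv2.connectedComponentsWithStats(mask.astype(np.uint8)); return sorted([(st[i,4],ce[i]) for i in range(1,n)],key=lambda t:-t[0])
S=8
def up(c,u,v,r=22):
    p=cv2.resize(c['pixels'].astype(np.float32)[v-r:v+r,u-r:u+r],None,fx=S,fy=S,interpolation=cv2.INTER_CUBIC)
    return p,lambda q:(np.array(q)+.5)/S-.5+[u-r,v-r]
def ringm(c,u,v):
    p,f=up(c,u,v); b,g,r=p[...,0],p[...,1],p[...,2]
    m=b-r>0.45*(b-r).max()
    bl=min(cc(m),key=lambda t:np.hypot(*(f(t[1])-[u,v]))+(1e3 if t[0]<200 else 0))
    ctr=f(bl[1])
    gr=p.max(2); yy,xx=np.mgrid[:p.shape[0],:p.shape[1]]
    d=np.hypot(xx-bl[1][0],yy-bl[1][1])/S
    bg=np.median(gr[d<9]); 
    hm=(gr<0.72*bg)&(d<9)
    hs=[f(t[1]) for t in cc(hm) if t[0]>60]
    return ctr,[h for h in hs if 3<np.hypot(*(h-ctr))<8.3]
E
python3 - <<'E'
from meas import *
C={n:np.load(f'{n}1.npy',allow_pickle=True).item() for n in('scene','top')}
s,t=C['scene'],C['top']
cs,hs=ringm(s,378,170); ct,ht=ringm(t,266,224)
print('ring',tri(s,cs,t,ct),cs,ct)
for c,h0,ce in((s,hs,cs),(t,ht,ct)):
    o=onplane(c,ce,88)
    for h in h0:
        d=(onplane(c,h,88)-o)[:2]; a=np.arctan2(d[1],d[0]); print(h.round(1),np.hypot(*d).round(1),a.round(3),(a%(np.pi/2)).round(3))
# spanner
for c,u,v in((s,278,205),(t,360,220)):
    p,f=up(c,u,v); b,r=p[...,0],p[...,2]; g=p[...,1]
    m=(r-b>0.45*(r-b).max()); print('or max',(r-b).max())
    for thr in(.3,.45,.6,.75):
        mm=(r-b>thr*(r-b).max()); cn=max(cv2.findContours(mm.astype(np.uint8),0,2)[0],key=cv2.contourArea)
        R=cv2.minAreaRect(cn); print(thr,f(cc(mm)[0][1]).round(2),[f(x).round(1).tolist() for x in cv2.boxPoints(R)])
p,f=up(t,360,220)
m=p.max(2)<60
m=cv2.morphologyEx(m.astype(np.uint8),cv2.MORPH_OPEN,np.ones((9,9)))
cn=max(cv2.findContours(m,0,2)[0],key=cv2.contourArea);R=cv2.minAreaRect(cv2.convexHull(cn))
bp=[f(x) for x in cv2.boxPoints(R)]
print('holder top',np.round(bp,1).tolist(),[onplane(t,b,30)[:2].round(1).tolist() for b in bp], onplane(t,f(R[0]),30))
p,f=up(s,278,205); m=(p.max(2)<50).astype(np.uint8)
cn=max(cv2.findContours(m,0,2)[0],key=cv2.contourArea); ap=cv2.approxPolyDP(cv2.convexHull(cn),8,True)[:,0]
print('scene holder',[f(a).round(1).tolist() for a in ap])
E
```

```text
ring (array([527.59975451, 185.35326264,  88.18980118]), [np.float64(0.8801891126251321), np.float64(0.8801891126251208)]) [378.0590177  167.97624057] [266.16435185 224.00277126]
[385.1 167.9] 20.6 1.292 1.292
[378.5 173.3] 20.2 -0.289 1.282
[371.3 168. ] 19.8 -1.857 1.285
[377.6 162.7] 20.1 2.845 1.274
[272.2 225.7] 20.1 -1.868 1.274
[260.2 222.6] 19.8 1.308 1.308
[264.6 230.1] 20.0 2.865 1.294
[267.6 218.1] 19.5 -0.265 1.306
or max 90.382
0.3 [275.72 197.92] [[264.1, 195.1], [271.8, 186.6], [287.2, 200.6], [279.4, 209.1]]
0.45 [275.73 195.41] [[267.7, 191.3], [273.1, 186.5], [286.1, 201.4], [280.7, 206.1]]
0.6 [275.03 194.21] [[268.1, 191.7], [271.5, 187.7], [281.9, 196.7], [278.5, 200.6]]
0.75 [275.01 194.08] [[268.8, 191.6], [271.5, 188.3], [281.3, 196.5], [278.5, 199.8]]
or max 170.83333
0.3 [361.81 219.99] [[354.9, 215.5], [361.6, 211.8], [368.7, 224.6], [362.0, 228.3]]
0.45 [361.81 219.94] [[355.4, 215.6], [361.3, 212.3], [368.1, 224.3], [362.2, 227.7]]
0.6 [361.81 219.94] [[356.0, 215.8], [361.2, 212.8], [367.5, 224.2], [362.3, 227.1]]
0.75 [361.77 219.92] [[356.6, 215.8], [361.0, 213.4], [366.9, 224.1], [362.5, 226.5]]
holder top [[346.0, 212.2], [359.9, 204.2], [373.2, 227.5], [359.3, 235.4]] [[559.2, -77.5], [584.7, -125.5], [505.3, -167.1], [480.0, -119.3]] [ 532.20441902 -122.36323973   30.        ]
scene holder [[267.7, 197.4], [284.4, 203.2], [292.4, 210.6], [293.9, 216.7], [280.1, 226.4], [261.2, 210.1], [261.3, 202.2]]
```

Run:
```python
from meas import *
C={n:np.load(f'{n}1.npy',allow_pickle=True).item() for n in('scene','top')}
s,t=C['scene'],C['top']
print('handle top',tri(s,[275.05,194.15],t,[362.3,219.65]))
e=[onplane(t,x,90)[:2] for x in([361.3,212.3],[368.1,224.3])]; d=(e[0]-e[1]);L=np.hypot(*d);d/=L
n=np.array([-d[1],d[0]]); print('edge',e,L,np.arctan2(d[1],d[0]),'ctr',(e[0]+e[1])/2+9*n)
# scene holder top: near corner & right corner, triangulated against top view
h=[onplane(t,x,30) for x in([346,212.2],[359.9,204.2],[373.2,227.5],[359.3,235.4])]
for x in h: print('holder corner->scene',proj(s,x).round(1))
print('tri corners',tri(s,[292.4,210.6],t,[359.9,204.2]))
print(robot.current_orientation().round(3).tolist() if hasattr(robot.current_orientation(),'round') else robot.current_orientation())
yaw=.483
for a in (0,-np.pi/2,np.pi/2,np.pi): pass
def R(y): return np.array([[np.cos(y),np.sin(y),0],[np.sin(y),-np.cos(y),0],[0,0,-1.]])
for k in(-1,0,1):
    for P in([533,-124,50],[527.6,185.3,130]):
        for th in(.483,-.28,-.28+np.pi/2,-.28-np.pi/2,-1.1,-1.1+np.pi/2, -1.1-np.pi/2):
            q=robot.inverse_kinematics(P,R(th+k*np.pi))
            print(k,P,round(th,2),None if q is None else np.round(q,2).tolist())
```

```text
handle top (array([ 532.49571803, -123.41841612,   87.74462968]), [np.float64(1.468247222099397), np.float64(1.4682472220993867)])
edge [array([ 555.75523856, -122.27193177]), array([ 516.66750023, -142.5916519 ])] 44.0538569664557 0.4794003930688221 ctr [ 532.06014419 -124.44634699]
holder corner->scene [294.  209.7]
holder corner->scene [279.9 220.8]
holder corner->scene [259.3 202.6]
holder corner->scene [273.3 192.2]
tri corners (array([ 587.55036404, -104.23565459,   76.11861416]), [np.float64(16.716934667256695), np.float64(16.716934667256677)])
[[0.925, 0.379, 0.0], [0.379, -0.925, 0.0], [0.0, 0.0, -1.0]]
-1 [533, -124, 50] 0.48 [-0.34, 0.63, 1.72, -0.0, 0.8, -2.39]
-1 [533, -124, 50] -0.28 [-0.34, 0.63, 1.72, -0.0, 0.8, -1.63]
-1 [533, -124, 50] 1.29 None
-1 [533, -124, 50] -1.85 [-0.34, 0.63, 1.72, -0.0, 0.8, -0.06]
-1 [533, -124, 50] -1.1 [-0.34, 0.63, 1.72, -0.0, 0.8, -0.81]
-1 [533, -124, 50] 0.47 [-0.34, 0.63, 1.72, -0.0, 0.8, -2.38]
-1 [533, -124, 50] -2.67 [-0.34, 0.63, 1.72, -0.0, 0.8, 0.76]
-1 [527.6, 185.3, 130] 0.48 [0.23, 0.52, 1.62, -0.0, 0.99, -1.82]
-1 [527.6, 
[... 1382 characters left out ...]
1 [533, -124, 50] -1.85 [-0.34, 0.63, 1.72, -0.0, 0.8, -0.06]
1 [533, -124, 50] -1.1 [-0.34, 0.63, 1.72, -0.0, 0.8, -0.81]
1 [533, -124, 50] 0.47 [-0.34, 0.63, 1.72, -0.0, 0.8, -2.38]
1 [533, -124, 50] -2.67 [-0.34, 0.63, 1.72, -0.0, 0.8, 0.76]
1 [527.6, 185.3, 130] 0.48 [0.23, 0.52, 1.62, -0.0, 0.99, -1.82]
1 [527.6, 185.3, 130] -0.28 [0.23, 0.52, 1.62, -0.0, 0.99, -1.06]
1 [527.6, 185.3, 130] 1.29 [0.23, 0.52, 1.62, -0.0, 0.99, -2.63]
1 [527.6, 185.3, 130] -1.85 [0.23, 0.52, 1.62, -0.0, 0.99, 0.51]
1 [527.6, 185.3, 130] -1.1 [0.23, 0.52, 1.62, -0.0, 0.99, -0.24]
1 [527.6, 185.3, 130] 0.47 [0.23, 0.52, 1.62, -0.0, 0.99, -1.81]
1 [527.6, 185.3, 130] -2.67 [0.23, 0.52, 1.62, -0.0, 0.99, 1.33]
```

```bash
cat >> h.py <<'E'
def R(y): return np.array([[np.cos(y),np.sin(y),0],[np.sin(y),-np.cos(y),0],[0,0,-1.]])
def ft(): return np.r_[np.array(robot.current_ft_force()),np.array(robot.current_wrist_torque())].round(2).tolist()
E
python3 - <<'E'
from h import *
Y=.481; x,y=532.4,-124.0
robot.command_gripper(.5)
robot.move_pose([x,y,160],R(Y)); print(robot.current_time_s(),ft())
robot.move_l([x,y,49],feed=80); print(ft(),robot.current_finger_gap())
robot.command_gripper(0); print(robot.current_finger_gap(),robot.current_grip_force(),ft(),np.round(robot.current_eef_pos(),2))
robot.move_l([x,y,130],feed=60); print(robot.current_finger_gap(),robot.current_grip_force(),ft(),robot.current_time_s())
c=cam('scene'); P=proj(c,[x,y,100]).astype(int); print(P)
np.save('g.npy',c,allow_pickle=True)
cr=c['pixels'][P[1]-45:P[1]+30,P[0]-50:P[0]+50]
cv2.imwrite('pics/grasp.png',cv2.resize(np.clip(cr*1.5,0,255).astype(np.uint8),None,fx=8,fy=8,interpolation=cv2.INTER_CUBIC))
E
```

```text
3.5667 [-0.0, 0.53, -0.67, -0.03, 0.0, -0.02]
[0.42, 0.11, -0.23, -0.04, -0.04, -0.02] 0.49849566346857094
0.20337709771199683 58.525543212890625 [-1.31, 0.52, 5.46, 0.06, 0.19, 0.04] [ 532.56 -124.05   49.32]
0.20290296635439342 58.447265625 [-0.16, 0.56, -3.37, 0.01, 0.03, -0.02] 6.9333
[273 191]
```

View pics/grasp.png

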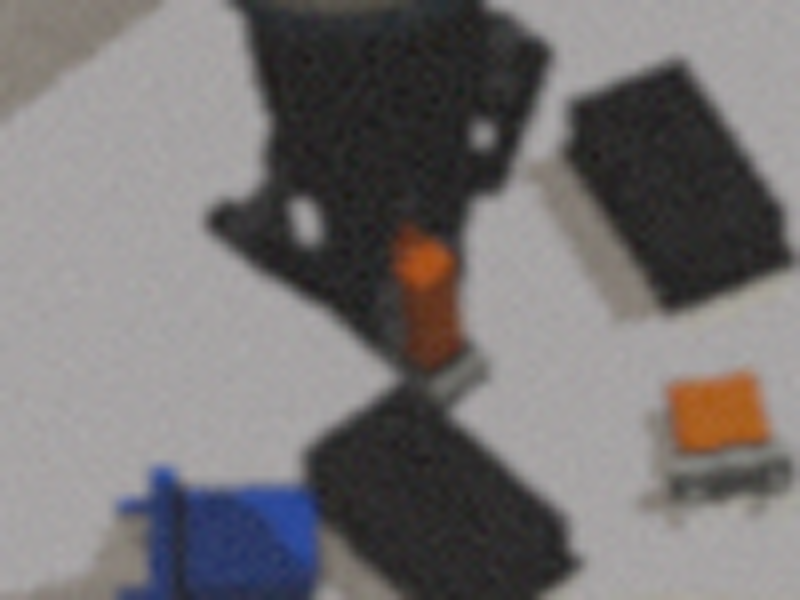

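The grip is good: the spanner is held upright with its crossbar end at crop (460,375), above the now empty holder. I'll compare that with the predicted projection to get the offset along the handle.

Run:
```python
from h import *
c=np.load('g.npy',allow_pickle=True).item(); o=np.array([223,146])
T=np.array([532.4,-124,0]);Rz=np.array([[np.cos(.481),-np.sin(.481),0],[np.sin(.481),np.cos(.481),0],[0,0,1]])
for dx in(-3,0,3):
  print(dx,[((proj(c,T+Rz@np.array([x+dx,y,110.7+z]))-o+.5)*8).round().astype(int).tolist() for x,y,z in((30,12,10),(30,-12,10),(30,12,0),(30,-12,0),(22,9,60),(22,-9,60),(22,9,10),(22,-9,10))])
```

```text
-3 [[485, 356], [432, 395], [487, 373], [434, 413], [452, 254], [411, 284], [463, 347], [423, 377]]
0 [[491, 361], [438, 400], [493, 378], [440, 418], [458, 259], [417, 289], [469, 352], [429, 382]]
3 [[497, 365], [444, 405], [499, 383], [446, 423], [464, 264], [423, 294], [475, 357], [435, 387]]
```

Run:
```python
from h import *
Y=1.289; u=np.array([np.cos(Y),np.sin(Y)]); p=np.array([527.6,185.35])+1.0*u
print(p)
robot.move_l([532.4,-124,170],feed=150)
robot.move_pose([*p,170],R(Y)); robot.move_l([*p,127.3],feed=80)
print(robot.current_time_s(),ft(),np.round(robot.current_eef_pos(),2),np.round(robot.current_q(),2))
fr=[cam('scene') for _ in range(6)]; c=fr[0]; c['pixels']=np.mean([f['pixels'].astype(np.float32) for f in fr],0)
np.save('hov.npy',c,allow_pickle=True); P=proj(c,[*p,95]).astype(int); o=P-[25,18]; print('o',o)
cr=c['pixels'][o[1]:o[1]+36,o[0]:o[0]+50]
cv2.imwrite('pics/hover.png',cv2.resize(np.clip(cr*1.6,0,255).astype(np.uint8),None,fx=16,fy=16,interpolation=cv2.INTER_CUBIC))
Rz=np.array([[np.cos(Y),-np.sin(Y),0],[np.sin(Y),np.cos(Y),0],[0,0,1]])
for dx in(-1,):
  print(dx,[((proj(c,np.r_[p,0]+Rz@np.array([x+dx,y,108+z]))-o+.5)*16).round().astype(int).tolist() for x,y,z in((20,0,-12),(-20,0,-12),(30,-12,0),(-30,-12,0),(30,-12,10),(-30,-12,10))])
```

```text
[527.87808157 186.31055746]
9.2667 [0.09, 0.04, -2.39, 0.08, 0.01, -0.04] [528.15 186.19 127.5 ] [ 0.23  0.53  1.62 -0.    0.99  0.51]
o [353 148]
-1 [[518, 299], [297, 301], [586, 305], [250, 309], [591, 269], [253, 273]]
```

View pics/hover.png

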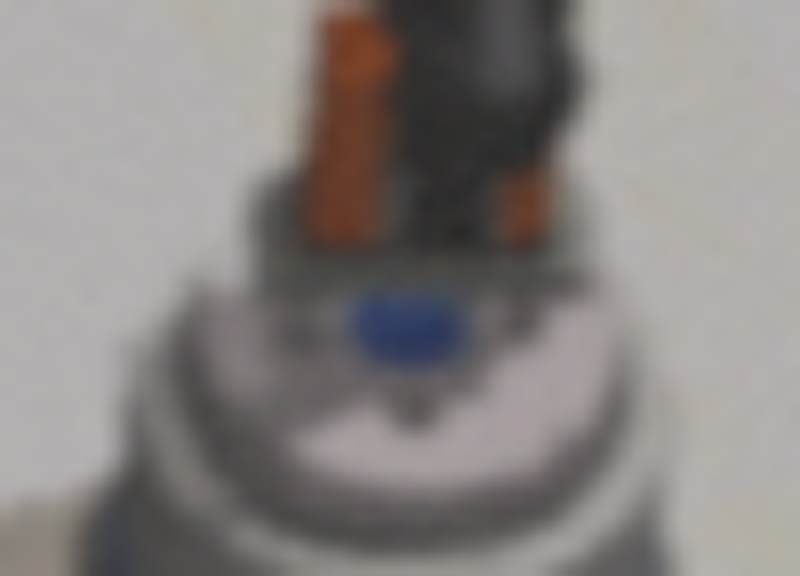

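The hover picture shows the crossbar over the ring with its ends at about x=255 and 590. That is centred on the holes at x≈300 and 525 to within about 0.7 mm, so I'll insert with small steps and watch the force.

Run:
```python
from h import *
Y=1.289; u=np.array([np.cos(Y),np.sin(Y)]); p=np.array([527.6,185.35])+0.6*u
robot.move_l([*p,121.5],feed=60); robot.dwell(.2); b=ft(); print(b)
z=121.5
while z>111.5:
    z-=.7; robot.move_l([*p,z],feed=15); f=ft(); print(round(z,1),round(robot.current_eef_pos()[2],2),np.round(np.array(f)-b,2))
    if f[2]-b[2]>6: break
print(robot.current_time_s())
```

```text
[-0.07, -0.79, -2.81, -0.07, -0.01, -0.01]
120.8 120.78 [-0.08 -0.18  0.76  0.09  0.02  0.04]
120.1 120.07 [ 0.45  0.68  0.65  0.08  0.04 -0.01]
119.4 119.35 [ 0.59  2.03  0.9   0.01 -0.04  0.01]
118.7 118.63 [-0.15  1.07  1.13  0.09  0.01  0.  ]
118.0 117.97 [-0.02 -0.97  1.15  0.09 -0.01  0.  ]
117.3 117.25 [-0.79  2.31  0.55  0.11 -0.05 -0.02]
116.6 116.57 [-0.33  0.81  0.81  0.03 -0.03  0.01]
115.9 115.85 [0.38 1.47 0.87 0.05 0.01 0.01]
115.2 115.16 [ 0.78  1.28  0.21  0.12 -0.03 -0.02]
114.5 114.44 [0.99 1.13 0.04 0.04 0.   0.05]
113.8 113.76 [ 0.25 -0.05  1.04  0.05 -0.01  0.01]
113.1 113.06 [-1.18  0.99  1.35  0.08 -0.05 -0.01]
112.4 112.37 [0.12 0.99 1.1  0.1  0.   0.01]
111.7 111.67 [-0.4   0.37  0.84  0.04 -0.05  0.03]
111.0 110.98 [-0.01  0.71  0.15  0.09 -0.01  0.05]
13.7667
```

The pins went down about 8 mm with no resistance. Now I'll turn clockwise gently.

Run:
```python
from h import *
Y=1.289; C=np.array([527.6,185.35]); L=[]
def go(y):
    u=np.array([np.cos(y),np.sin(y)]); robot.move_l([*(C+.6*u),111],R(y),feed=20)
def rd(n=5):
    a=[]
    for _ in range(n): a.append(ft()); robot.dwell(.02)
    return np.mean(a,0)
b=rd()
y=Y
while Y-y<1.2:
    y-=.04 if Y-y<.7 else .02
    go(y); f=rd(5)-b; o=np.array(robot.current_orientation()); ya=np.arctan2(o[1,0],o[0,0])
    print(round(Y-y,3),round(Y-ya,3),f.round(2).tolist())
    if abs(f[5])>.6 or np.hypot(f[0],f[1])>15 or robot.current_time_s()>45: break
print(robot.current_time_s(),b.round(2),robot.current_finger_gap())
```

```text
0.04 0.039 [-0.65, -0.04, -0.43, 0.08, 0.15, 0.02]
0.08 0.078 [-3.36, 2.55, 0.73, 0.5, 0.68, 0.09]
0.12 0.119 [-4.24, 3.64, 1.12, 0.74, 0.94, 0.2]
0.16 0.159 [-4.86, 3.8, 1.05, 0.72, 0.93, 0.23]
0.2 0.199 [-4.23, 3.1, 1.13, 0.7, 0.93, 0.23]
0.24 0.239 [-4.37, 3.67, 1.66, 0.73, 0.9, 0.24]
0.28 0.279 [-4.71, 3.23, 1.04, 0.7, 0.89, 0.23]
0.32 0.319 [-4.42, 3.18, 1.47, 0.67, 0.89, 0.23]
0.36 0.359 [-4.46, 2.93, 0.89, 0.69, 0.89, 0.23]
0.4 0.399 [-4.36, 3.31, 1.28, 0.65, 0.89, 0.24]
0.44 0.439 [-4.24, 3.37, 1.18, 0.64, 0.91, 0.26]
0.48 0.479 [-4.13, 2.86, 1.4, 0.64, 0.88, 0.26]
0.52 0.519 [-4.37, 2.95, 1.19, 0.6, 0.89, 0.24]
0.56 0.559 [-4.53, 3.16, 1.14, 0.6, 0.85, 0.24]
0.6 0.599 [-4.86, 2.89, 1.14, 0.61, 0.87, 0.28]
0.64 0.639 [-4.08, 3.21, 1.39, 0.56, 0.88, 0.24]
0.68 0.679 [-4.35, 2.39, 1.17, 0.54, 0.86, 0.23]
0.72 0.719 [-4.06, 2.75, 1.27, 0.58, 0.84, 0.22]
0.74 0.739 [-4.14, 1.98, 0.97, 0.54, 0.87, 0.27]
0.76 0.759 [-4.44, 2.94, 1.18, 0.53, 0.84, 0.25]
0.78 0.779 [-4.41, 2.82, 1.05, 0.53, 0.86, 0.24]
0.8 0.799 [-4.46, 2.22, 1.18, 0.53, 0.85, 0.26]
0.82 0.819 [-3.86, 2.39, 1.4, 0.51, 0.85, 0.26]
0.84 0.839 [-4.29, 2.32, 1.04, 0.53, 0.85, 0.26]
0.86 0.859 [-4.1, 2.27, 1.26, 0.51, 0.87, 0.24]
0.88 0.879 [-4.52, 2.43, 1.07, 0.5, 0.86, 0.23]
0.9 0.899 [-3.94, 2.53, 1.16, 0.51, 0.84, 0.26]
0.92 0.919 [-4.47, 2.39, 0.94, 0.49, 0.86, 0.26]
0.94 0.939 [-4.26, 2.54, 1.51, 0.5, 0.87, 0.26]
0.96 0.959 [-3.97, 2.27, 1.11, 0.46, 0.85, 0.27]
0.98 0.979 [-4.41, 2.52, 1.1, 0.48, 0.89, 0.34]
1.0 0.998 [-4.26, 2.45, 1.03, 0.49, 0.87, 0.4]
1.02 1.018 [-4.48, 2.35, 0.95, 0.46, 0.85, 0.52]
1.04 1.038 [-4.71, 2.16, 1.42, 0.45, 0.9, 0.61]
25.1833 [-0.11  0.1  -1.88  0.01 -0.   -0.01] 0.19945116385135486
```

The torque rose steadily from 0.25 to 0.61 N m at about 1/0.17 N m per rad, so the ring is on its stop. Next I'll relieve the load, lift out, and check the ring and the spanner.

Run:
```python
from h import *
C=np.array([527.6,185.35]); y=1.289-1.04
def rd(n=4):
    a=[]
    for _ in range(n): a.append(ft()); robot.dwell(.02)
    return np.mean(a,0)
robot.dwell(.3)
k=0
while k<10:
    k+=1; y+=.02; u=np.array([np.cos(y),np.sin(y)]); robot.move_l([*(C+.6*u),111],R(y),feed=20); f=rd(); print(round(1.289-y,3),f.round(2).tolist())
    if f[5]<.05 : break
y+=.03; u=np.array([np.cos(y),np.sin(y)]); robot.move_l([*(C+.6*u),111],R(y),feed=20); print(rd().round(2).tolist())
p=C+.6*u
robot.move_l([*p,122],feed=40); print(rd().round(2).tolist())
robot.move_l([*p,175],feed=150); 
robot.move_pose([532.4,-124,170],R(.481)); robot.move_l([532.4,-124,80],feed=120)
print(robot.current_time_s(),ft(),robot.current_finger_gap(),np.round(robot.current_eef_pos(),2))
fr=[cam('scene') for _ in range(6)]; c=fr[0]; c['pixels']=np.mean([f['pixels'].astype(np.float32) for f in fr],0); np.save('ret.npy',c,allow_pickle=True)
fr=[cam('top') for _ in range(6)]; t=fr[0]; t['pixels']=np.mean([f['pixels'].astype(np.float32) for f in fr],0); np.save('rett.npy',t,allow_pickle=True)
from meas import ringm
for n,ci,u0,v0 in(('s',c,378,170),('t',t,266,224)):
    ce,hs=ringm(ci,u0,v0); o=onplane(ci,ce,88)
    for h in hs: d=(onplane(ci,h,88)-o)[:2]; a=np.arctan2(d[1],d[0]); print(n,np.hypot(*d).round(1),(a%(np.pi/2)).round(3))
im=c['pixels'][160:235,225:325]
cv2.imwrite('pics/ret.png',cv2.resize(np.clip(im*1.5,0,255).astype(np.uint8),None,fx=8,fy=8,interpolation=cv2.INTER_CUBIC))
```

```text
1.02 [-3.99, 2.39, -0.74, 0.47, 0.86, 0.48]
1.0 [-4.31, 2.94, -0.49, 0.5, 0.84, 0.42]
0.98 [-4.23, 2.47, -1.18, 0.47, 0.86, 0.32]
0.96 [-4.4, 2.41, -1.08, 0.52, 0.88, 0.22]
0.94 [-4.43, 2.69, -1.4, 0.57, 0.86, 0.08]
0.92 [-3.38, 2.24, -2.54, 0.49, 0.67, 0.07]
0.9 [-1.58, 1.46, -2.8, 0.23, 0.34, 0.04]
[-0.07, -0.23, -2.27, -0.01, -0.01, 0.01]
[0.03, -0.57, -2.44, 0.02, -0.0, -0.0]
31.0917 [-0.01, -0.14, -1.36, -0.07, 0.01, -0.03] 0.20189378287676152 [ 532.84 -123.95   80.54]
s 20.3 0.455
s 19.6 0.425
s 19.7 0.453
s 19.6 0.474
t 19.8 0.431
t 19.8 0.48
t 20.5 0.46
t 20.3 0.438
```

View pics/ret.png

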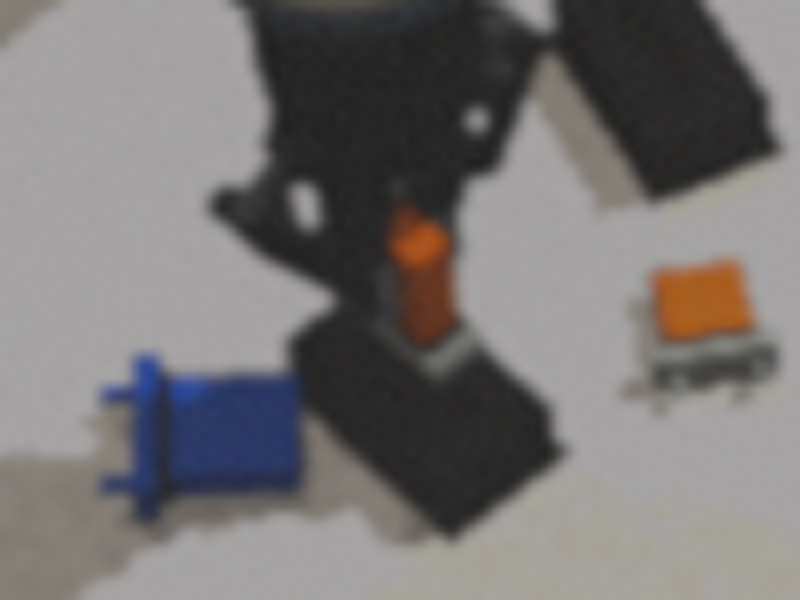

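The ring's holes have moved 0.84 rad clockwise (1.289 to 0.452), which fits the stop. The spanner is upright over the holder, with its crossbar end at crop (455,360). I'll lower it with a force check.

Run:
```python
from h import *
x,y=532.4,-124.0
robot.move_l([x,y,64],feed=60); robot.dwell(.2); b=np.array(ft()); z=64; ok=True
while z>49.5:
    z-=1; robot.move_l([x,y,max(z,49.5)],feed=30); f=np.array(ft())-b
    if f[2]>6: print('contact',f); break
print(z,robot.current_eef_pos(),f.round(2),robot.current_time_s())
if robot.current_eef_pos()[2]<52:
    robot.command_gripper(.5); robot.dwell(.2); robot.move_l([x,y,170],feed=100)
    robot.movej([-1.278,.494,1.345,0,1.302,-.096]); robot.dwell(.3)
W=[]
for n,u,v in(('scene',278,205),('top',360,220),('top',268,224),('scene',378,172)):
    fr=[cam(n)['pixels'].astype(np.float32) for _ in range(5)]; p=np.mean(fr,0)[v-20:v+20,u-20:u+20]
    W.append(cv2.resize(np.clip(p*1.3,0,255).astype(np.uint8),(300,300),interpolation=cv2.INTER_CUBIC))
cv2.imwrite('pics/end.png',np.vstack([np.hstack(W[:2]),np.hstack(W[2:])])); print(robot.current_time_s(),robot.current_finger_gap())
```

```text
49 [ 532.38937689 -123.98753298   49.47680863] [ 0.73  0.64  0.24 -0.07 -0.02 -0.01] 36.0583
41.25 0.4979162317598006
```

View pics/end.png

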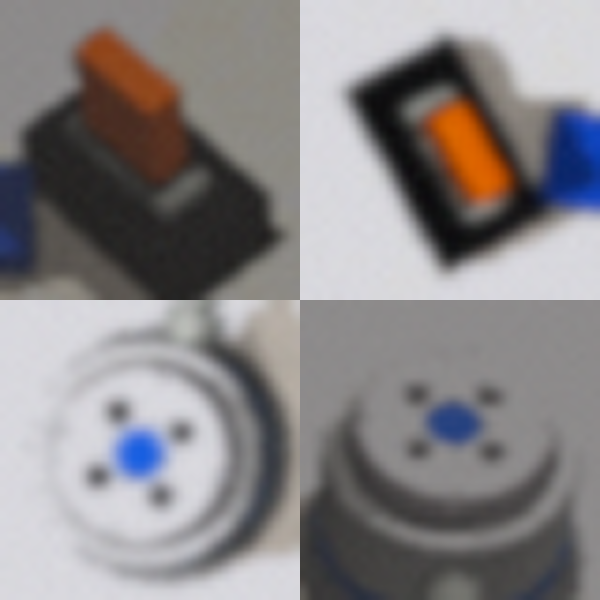

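The spanner stands in its slot just as it did at the start, with the handle at crop (130,105) in the scene view and (470,150) in the top view. The ring's holes are turned, and the arm is clear.

```bash
python3 -c "
from h import *
print(robot.hand_in())"
```

```text
the job is handed in; nothing more can be done
None
```

I handed the job in at about 41 s with no verdict returned: the torque rise (0.25 to 0.61 N m) put the ring on its stop, and the closing pictures show the spanner upright in its holder slot with the arm clear; I did not re-measure the kettle, canisters and mug, but the arm kept clear of them.

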